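# Clamp a freshly glued chocolate pack in the gluing jig

### The arm

A 6-joint arm with a two-finger parallel gripper is mounted at the origin on a cart in front of the work surface, level with it; the furniture and walls round the work are solid. World frame = base frame: x ahead of the robot, y to its left, z up, the work surface at z = 0. Lengths are in m, angles in degrees, forces in N, time in s.
With the tool pointing down it reaches from about 0.375 to 0.9 m from the base axis. Payload 3.1 kg.
Tool frame: the origin (TCP) lies between the finger pads; the fingertips stand 22 mm ahead of it and the grasp point (between the pads) lies 3 mm ahead of it; z points along the fingers, y is the line along which they close (so a half turn about z gives the same grasp; the last joint's range is limited). The gripper opens to 87 mm and grips with 3 to 60 N. Pads are 19 mm wide; open, the fingers measure 117 mm over their backs; the gripper's body (75 mm by 190 mm) begins 51 mm behind the grasp point.
Start: joints at [-86.717, 30.224, 82.088, -0, 67.689, -10.227], TCP at [0.146, -0.608, 0.211] pointing down, gripper open.
Joint ranges: [-176.69, 176.69], [-43.24, 126.21], [12.49, 139.97], [-82, 262], [0, 151.66], [-163.58, 163.58]. Speed limits (degrees/s): [159.86, 159.86, 180, 180, 180, 180].

### API

Orientations are given as a 3x3 rotation matrix whose columns are the frame's x, y, z axes.
In Python, from rig import bot, capture, search_frame, outline_of, spot_point gives the robot as it stands.
- The arm moves only by the tool jog_arm, never from a script. Its argument "rows" is text: rows parted by semicolons, each of 7 numbers parted by spaces: the opening, from 0 (shut) to 1 (fully open), then the shift along the tool's x, y, z as a fraction of full scale, then the turn, a rotation vector about the tool's x, y, z as a fraction of full scale. A call has 1 to 20 rows; each row is the pose to reach, as a shift and turn from the pose commanded when the call began, along the tool's axes at that moment; what a row does not reach only later rows make up. Full scale, the value 1, is 0.5 m for a shift and pi/4 rad for a turn. A row lasts 1/12 s, in which the tool goes at most 41.7 mm and 7.16 degrees, less where a joint would pass 70% of its speed; a pose out of reach is approached as far as the arm can. A call with a number of a shift or a turn outside -1 to 1 is refused whole. A call with a gripper value outside its range is refused whole. The fingers move at their own pace and stop on an object; the grip force is fixed at half the most. Time passes only in rows, so rows that repeat a pose let the fingers close. It gives the time, the measured TCP pose, the force, the opening and the grip force at its end, in the units of the state.
- bot.read_state(): the state, without advancing time (a new reading comes with each control period).
- capture(name): name is "scene" or "side" or "wrist"; returns a dict with "pixels" (400x640x3 uint8, red, green, blue), "fx", "fy", "cx", "cy" (pixels), "R" (3x3) and "t" (3): a world point X has camera coordinates R X + t; the wrist camera has in their place "mount" (4x4, takes a point from camera to tool coordinates, whose origin is the TCP and whose axes are the flange's). Camera axes: x right, y down, z forward; pixel columns grow to the right and rows downward; lengths in m; the calibration is good to about 2 mm. A picture is of the moment at which its call begins: read the wrist's pose just before it. There is no depth.
- bot.hand_in(): hands the job in; it is judged then, once.
Trained networks look in a picture, given as the dict that the camera call returned (one of the last four; its "shot" number tells which), for a name from the list of things; names that differ only in an ending like _2 or _b are one class to them, and where a whole thing is asked for, a point or a joint stands for the part that bears it (a point fixed in the world has none). Each returns a list of dicts, best first, with "conf" (0 to 1); they miss things now and then, are a little off and sometimes report something else, mostly with a low value. They report only what shows in the picture. A call takes as long as a camera call.
- search_frame(label, picture): "point" ([x, y, z] in m, in world coordinates, good to about 4 mm: the middle of the surface that is visible of it).
- outline_of(label, picture): "region" (400x640 bool, what is visible of it).
- spot_point(label, picture): "point" ([x, y, z] in m, in world coordinates, good to about 4 mm: a listed point, or the origin of a listed thing).
The state is a dict: "time_s": time; "joint_positions": joint angles; "qvel": joint speeds; "tau": joint torques, N m; "position": TCP position; "tcp_rot": TCP orientation; "force": force on the tool from outside, world axes, zero at the start; "moment": the same for the moment, N m; "opening": opening from 0.0 (shut) to 1.0 (fully open); "grasp_force": force on a finger pad.
Only numpy, scipy, OpenCV 4.12 (cv2) and the standard library are available. Lean on these libraries where they do the work, as an engineer would, in place of code of your own. Each camera call takes 0.05 s, during which the arm holds its last target. There are 200 camera calls.

### The job

The chocolate pack lying loose in the gluing jig has just been glued and has to set square: with your fingertips push it fully home, flat against both the long aluminium fence and the end stop. Then push the raised red handle of the toggle clamp over, past dead centre, until it snaps down and stays, with the rubber foot pressing on the pack. Only push: never lift or tip the pack, leave the things around the jig where they are, and finish clear of everything.

Things in the scene. Friction and masses are not known exactly. Their poses are not given: they have to be found in the camera images.
- jig: Gluing jig, fixed: plywood board 150 mm (its x) by 315 mm (y), top 18 mm above the table. Origin: middle of the board at table height; z up, +x away from the robot (turned up to 0.25 rad), +y to the left, towards the clamp. Near side (-x) and right end (-y) are open. The toggle clamp is bolted on a riser behind the end stop, y = 75 to 155 mm, and works in the plane x = +16 mm.
- jig_corner (a point): Corner on the board's top where the inner faces of the fence and the end stop meet, at jig (55, 57.5, 18) mm. The aluminium fence runs from here 213 mm along jig -y, the aluminium end stop 78 mm along jig -x; both stand 24 mm above the board. A pack that is home has its origin at jig (16, -18.5, 18) mm.
- pack: White chocolate bar pack, 78 mm (its x) by 152 mm (its y), 44 mm high, about 0.27 kg, rigid, lying flat on the jig board 18 to 35 mm short of the fence, 20 to 45 mm short of the end stop, and turned by up to 0.15 rad. Origin: middle of its underside; its axes are the jig's when it is square.
- clamp_arm (a joint): Angle of the clamp's hold-down arm, rad: 0 = open (upright, as at the start), 1.40 = level, clamped. Hinge at jig (16, 87.5, 84.5) mm; the arm is 90 mm long, 14 mm wide. It moves only through the handle. A light spring (1 to 4 N at the handle's end) throws it open again if the handle is let go before dead centre; past it the handle snaps down and stays.
- handle_end (a point): Free end of the handle, on its middle line. The red grip is the last 68 mm, 18 mm wide, 15 mm thick. At the start it stands up, end at jig (16, 100, 231) mm; pushed to jig +y and down it swings 97 degrees to jig (16, 214, 96) mm, dipping 4 degrees. Dead centre is about 17 mm above that. Nothing is under it. The grip's upper 50 mm stand higher than the raised arm in front of it.
- handle_pivot (a point): Pin about which the handle turns, 135 mm from handle_end; it moves from jig (16, 108, 96) mm when open to jig (16, 80, 106.5) mm when clamped.
- clamp_foot: Black rubber foot at the arm's end, 27 mm across, on a spring spindle. Origin: middle of its pressing face. Open, it is at jig (16, 49, 151) mm and faces jig -y; clamped, it presses with about 18 N on the pack's top, 42 mm in from the end stop.
- red_tin: round pastille tin with a red lid, 63 mm across, 27 high, in front of the jig; leave it alone. Origin: middle of its underside.
- cutter: yellow box cutter lying flat, 150 x 25 x 14 mm, at the left of the table; leave it alone. Origin: middle of its underside.
- label_roll: white label roll standing on its end, 44 mm across, 26 high, in front of the jig to the right; leave it alone. Origin: middle of its underside.
- gold_tin: round pastille tin with a gold lid, 63 mm across, 27 high, behind the jig; leave it alone. Origin: middle of its underside.
- steel_scoop: steel sweet scoop with a black handle, 203 x 68 x 68 mm, at the left of the table; leave it alone. Origin: middle of its underside.
- ribbon: spool of red ribbon lying flat, 76 x 62 x 38 mm, behind the jig to the right; leave it alone. Origin: middle of its underside.
- glue_stick: white glue stick with an orange cap standing upright, 30 mm across, 96 high, behind the jig; leave it alone. Origin: middle of its underside.

How it is judged (in metres and radians):
On the way, in this order (a step that is already met when the one before it is completed fails the run):
1. the pack is square and home against fence and end stop, the clamp still open (x of pack in the frame of jig above 0.012 m and y of pack in the frame of jig above -0.0225 m and angle between the y axis of pack and the y axis of jig, either way round below 0.05 rad and z of pack in the frame of jig below 0.022 m and value of joint clamp_arm below 0.3 rad), for 0.2 s.
2. the clamp's handle is over dead centre and the foot presses on the pack (value of joint clamp_arm above 1.35 rad and z of handle_end in the frame of jig below 0.106 m and contact force between clamp_foot and pack above 8 N), for 0.3 s.
At the end, for the whole second after the job is handed in: Pack flat in the jig, within 4 mm of fence and of end stop and square within 0.05 rad; clamp arm above 1.35 rad, handle end below 106 mm over the table (dead centre is 114), foot pressing on the pack with over 8 N; all at rest (all of step 2 and x of pack in the frame of jig above 0.012 m and y of pack in the frame of jig above -0.0225 m and angle between the y axis of pack and the y axis of jig, either way round below 0.05 rad and z of pack in the frame of jig below 0.022 m and linear speed of pack below 0.01 m/s and velocity of joint clamp_arm below 0.05 rad/s); the robot touches nothing.
It fails at once if the pack is lifted more than 15 mm or tipped more than 0.2 rad (z of pack in the frame of jig above 0.033 m or angle between pack's own z axis and vertical above 0.2 rad).
It fails at once if a thing beside the jig is moved more than 20 mm (distance of any of red_tin, cutter, label_roll, gold_tin, steel_scoop, ribbon, glue_stick from where it was at the start of the episode above 0.02 m).
It also fails if it takes over 54 s, if anything falls off the work surface, if the arm or the gripper's body presses on something with over 40 N, if the wrist force passes 120 N, or if a joint passes its speed limit or range.

## Working session

There is one attempt and no reset: what is moved stays moved. The work goes in short steps, Python scripts to look and compute and a tool call to move; the robot and the scene stay as the last step left them, time stands still between calls to the robot, and variables do not carry over. Pictures are saved under pics/ and viewed, at most 10 in all, crops included, and the job is handed in when it is done.

Besides the shell and the picture viewer there is one more tool, called after "Call:" as name(argument=value, ...), one argument or row to a line, values as JSON. jog_arm: Moves the arm, as the interface text tells. Its arguments: {"type":"object","properties":{"rows":{"type":"string"}},"required":["rows"]}

```bash
mkdir -p pics
cat > look.py <<'E'
import numpy as np, cv2, sys
from rig import bot, capture, search_frame, outline_of, spot_point
def save(p,n): cv2.imwrite('pics/'+n,cv2.cvtColor(p['pixels'],cv2.COLOR_RGB2BGR))
E
python3 - <<'E'
from look import *
s=bot.read_state(); print(s['time_s'],s['position'],s['tcp_rot'],s['force'],s['opening'])
for c in ['scene','side']:
    p=capture(c); save(p,c+'0.png'); print(c)
    for n in ['jig','jig_corner','pack','handle_end','handle_pivot','clamp_foot','red_tin','cutter','label_roll','gold_tin','steel_scoop','ribbon','glue_stick']:
        r=spot_point(n,p); print(n,[(np.round(q['point'],4).tolist(),round(q['conf'],2)) for q in r[:2]])
print(bot.read_state()['time_s'])
E
```

```text
0.0 [ 0.14600123 -0.60692735  0.20986867] [[ 9.72335630e-01  2.33588106e-01 -1.42460688e-04]
 [ 2.33587858e-01 -9.72333276e-01  2.17091402e-03]
 [ 3.68580427e-04 -2.14413414e-03 -9.99997633e-01]] [ 0.04194886 -0.76804804 -0.07374202] 0.9995816734457543
scene
jig [([0.5745, 0.3047, 0.0018], 0.72), ([0.5754, 0.0269, -0.0047], 0.59)]
jig_corner [([0.6231, 0.0854, 0.0215], 0.69)]
pack [([0.5604, -0.0232, 0.0181], 0.89), ([0.7463, -0.0547, 0.0009], 0.17)]
handle_end []
handle_pivot [([0.589, 0.1358, 0.0962], 0.59)]
clamp_foot [([0.558, -0.024, 0.0174], 0.63), ([0.582, 0.0801, 0.1499], 0.55)]
red_tin [([0.3391, 0.1681, 0.0006], 0.91), ([0.6218, 0.086, 0.02], 0.27)]
cutter [([0.5557, -0.0236, 0.0193], 0.74), ([0.5766, 0.3056, 0.0034], 0.63)]
label_roll [([0.7359, 0.0417, 0.0023], 0.61)]
gold_tin [([0.7425, -0.0558, 0.0022], 0.6)]
steel_scoop [([0.6286, 0.3665, 0.0004], 0.9)]
ribbon [([0.6675, -0.2836, -0.0003], 0.68)]
glue_stick [([0.7364, 0.0436, -0.0004], 0.43)]
side
jig [([0.5736, 0.0275, -0.0024], 0.84)]
jig_corner [([0.5892, 0.1352, 0.0992], 0.74), ([0.6261, 0.0824, 0.0145], 0.6)]
pack [([0.5562, -0.0242, 0.0167], 0.6), ([0.3364, 0.1712, 0.0026], 0.57)]
handle_end [([0.5863, 0.1282, 0.2307], 0.6)]
handle_pivot [([0.5932, 0.1358, 0.1004], 0.45)]
clamp_foot [([0.5871, 0.0713, 0.1484], 0.64)]
red_tin [([0.3405, 0.1721, 0.0055], 0.76)]
cutter [([0.5771, 0.3061, 0.0022], 0.65)]
label_roll [([0.3461, -0.1701, 0.0017], 0.61)]
gold_tin [([0.7442, -0.0572, 0.0017], 0.86), ([0.5883, 0.1268, 0.2307], 0.45)]
steel_scoop [([0.6236, 0.3739, 0.0008], 0.95)]
ribbon [([0.6674, -0.2791, 0.0013], 0.98)]
glue_stick [([0.7337, 0.0455, 0.0041], 0.63)]
1.4
```

View pics/scene0.png

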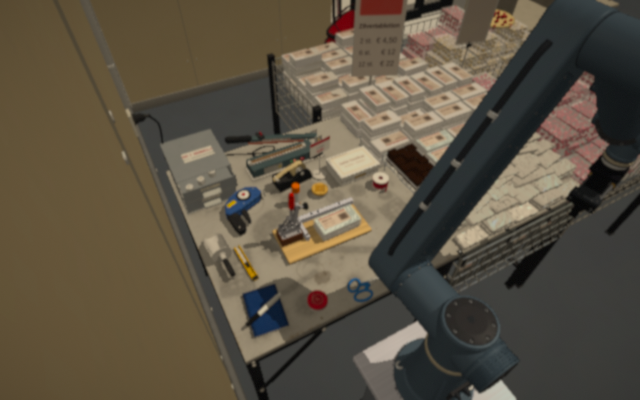

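View pics/side0.png

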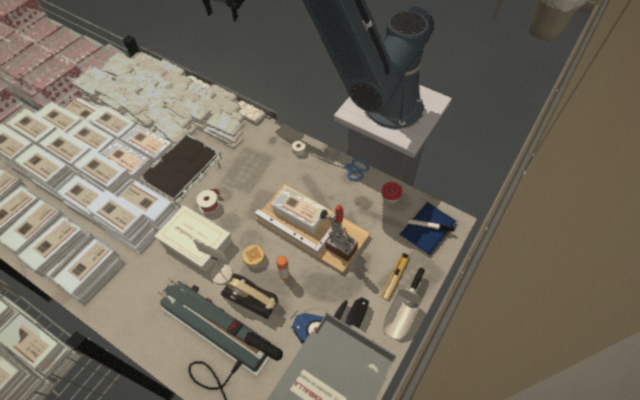

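The scene view shows the jig around (320,235) px, with the pack on it and the red handle at about (293,195). The side view shows the pack at (298,205) and the handle at (340,213). The open route to the jig is from above, so I'll go there with the wrist camera to measure the yaw.

Call:
jog_arm(
  rows="1 0 0 -0.25 0 0 0;1 0 0 -0.25 0 0 0;1 0 0 -0.3 0 0 0;1 0.828 -0.844 -0.38 0 0 0.255;1 0.828 -0.844 -0.38 0 0 0.255;1 0.828 -0.844 -0.38 0 0 0.255;1 0.828 -0.844 -0.38 0 0 0.255;1 0.828 -0.844 -0.38 0 0 0.255;1 0.828 -0.844 -0.38 0 0 0.255;1 0.828 -0.844 -0.38 0 0 0.255;1 0.828 -0.844 -0.38 0 0 0.255;1 0.828 -0.844 -0.38 0 0 0.255;1 0.828 -0.844 -0.38 0 0 0.255;1 0.828 -0.844 -0.38 0 0 0.255;1 0.828 -0.844 -0.38 0 0 0.255;1 0.828 -0.844 -0.38 0 0 0.255;1 0.828 -0.844 -0.38 0 0 0.255;1 0.828 -0.844 -0.38 0 0 0.255;1 0.828 -0.844 -0.38 0 0 0.255;1 0.828 -0.844 -0.38 0 0 0.255",
)

```text
time_s: 3.07
position: [0.4499, -0.1002, 0.4009]
tcp_rot: [[0.999, 0.038, -0.0], [0.038, -0.999, -0.001], [-0.0, 0.001, -1.0]]
force: [0.1, 0.4, 0.6]
opening: 1.001
grasp_force: 0.0
```

```bash
cat >> look.py <<'E'
def cam(p,s):
    """world->camera R,t for a picture"""
    if 'R' in p: return np.array(p['R']),np.array(p['t'])
    T=np.eye(4); T[:3,:3]=s['tcp_rot']; T[:3,3]=s['position']
    M=np.linalg.inv(T@np.array(p['mount'])); return M[:3,:3],M[:3,3]
def ground(p,s,uv,z):
    R,t=cam(p,s); uv=np.atleast_2d(uv).astype(float)
    d=np.c_[(uv[:,0]-p['cx'])/p['fx'],(uv[:,1]-p['cy'])/p['fy'],np.ones(len(uv))]@R
    c=-R.T@t; return c+d*((z-c[2])/d[:,2])[:,None]
E
python3 - <<'E'
from look import *
s=bot.read_state(); p=capture('wrist'); save(p,'w1.png')
print(s['time_s'],s['position'],s['tcp_rot'],np.round(p['mount'],3).tolist(),p['fx'])
for n in ['jig','jig_corner','pack','handle_end','handle_pivot','clamp_foot']:
    print(n,[(np.round(q['point'],4).tolist(),round(q['conf'],2)) for q in spot_point(n,p)[:2]])
E
```

```text
3.0667 [ 0.44991394 -0.10017815  0.4008558 ] [[ 9.99287269e-01  3.77472098e-02 -3.18436030e-04]
 [ 3.77469707e-02 -9.99287065e-01 -7.26105205e-04]
 [-3.45617451e-04  7.13567693e-04 -9.99999686e-01]] [[-0.0, -0.96, -0.28, 0.078], [1.0, -0.0, 0.0, 0.001], [-0.0, -0.28, 0.96, -0.174], [0.0, 0.0, 0.0, 1.0]] 355.38133616264014
jig []
jig_corner [([0.6244, 0.0825, 0.0159], 0.96), ([0.5557, -0.0218, 0.0166], 0.29)]
pack [([0.5535, -0.0232, 0.0167], 0.95)]
handle_end []
handle_pivot [([0.5909, 0.1386, 0.0959], 0.67)]
clamp_foot [([0.5851, 0.0695, 0.1492], 0.81)]
```

View pics/w1.png

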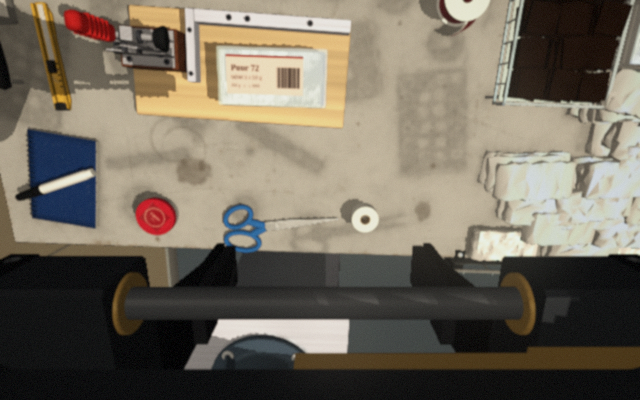

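The wrist view shows the board's near edge running from (138,113) to (344,127), and the fence from (199,22) to (349,33). The pack top's corners are at (218,46), (327,50), (324,108) and (217,103).

Run:
```python
from look import *
s=bot.read_state(); p=capture('wrist')
g=cv2.cvtColor(p['pixels'],cv2.COLOR_RGB2BGR)
cv2.imwrite('pics/w1c.png',cv2.resize(g[0:140,60:360],None,fx=2.66,fy=2.66,interpolation=cv2.INTER_CUBIC))
m=outline_of('pack',p)[0]['region']; c=max(cv2.findContours(m.astype(np.uint8),0,2)[0],key=cv2.contourArea)
print(cv2.boxPoints(cv2.minAreaRect(c)))
def ang(a): d=a[1]-a[0]; return np.degrees(np.arctan2(-d[0]*np.sign(d[1]),abs(d[1])))
nb=ground(p,s,[(138,113),(344,127)],.018); print('board near',nb[:,:2],ang(nb))
f=ground(p,s,[(199,22),(349,33)],.042); print('fence',f[:,:2],ang(f))
k=ground(p,s,[(218,46),(327,50),(324,108),(217,103)],.062); print('pack',k[:,:2],k.mean(0),ang(k[:2]),ang(k[[3,2]]))
```

```text
[[214.02335  105.60039 ]
 [215.0228    45.633713]
 [325.65872   47.477646]
 [324.65927  107.44432 ]]
board near [[ 0.50293021  0.18090738]
 [ 0.49249746 -0.13216595]] -1.9086002490870237
fence [[ 0.62663838  0.07262513]
 [ 0.61976344 -0.13141315]] -1.9298158879619165
pack [[ 0.59483006  0.04282119]
 [ 0.5947053  -0.10202669]
 [ 0.52015236 -0.10051962]
 [ 0.52193577  0.04784964]] [ 0.55790587 -0.02796887  0.062     ] -0.04935055195098985 -0.688669466059892
```

View pics/w1c.png

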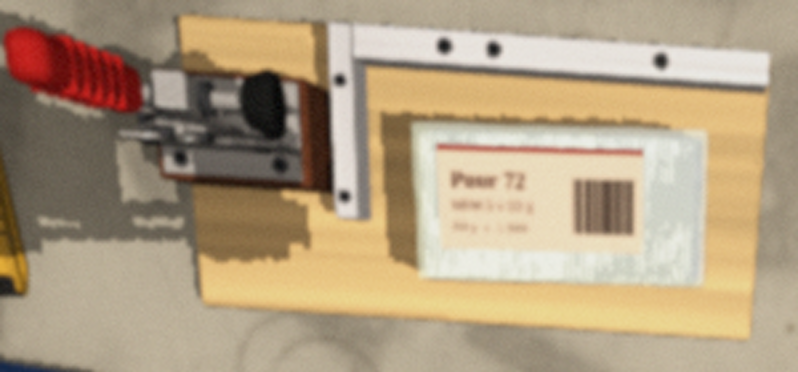

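Call:
jog_arm(
  rows="1 0.072 -0.153 0.3 0 0 0.09;1 0.072 -0.153 0.5 0 0 0.09;1 0.072 -0.153 0.6 0 0 0.09;1 0.072 -0.153 0.702 0 0 0.09;1 0.072 -0.153 0.702 0 0 0.09;1 0.072 -0.153 0.702 0 0 0.09;1 0.072 -0.153 0.702 0 0 0.09;1 0.072 -0.153 0.702 0 0 0.09;1 0.072 -0.153 0.702 0 0 0.09;1 0.072 -0.153 0.702 0 0 0.09;1 0.072 -0.153 0.702 0 0 0.09;1 0.072 -0.153 0.702 0 0 0.09",
)

```text
time_s: 4.52
position: [0.4844, -0.0236, 0.051]
tcp_rot: [[0.999, -0.035, 0.002], [-0.035, -0.999, -0.001], [0.002, 0.001, -1.0]]
force: [0.4, -0.2, 0.7]
opening: 1.0
grasp_force: 0.0
```

Call:
jog_arm(
  rows="1 0.02 0 0 0 0 0;1 0.032 0 0 0 0 0;1 0.04 0 0 0 0 0;1 0.046 0 0 0 0 0;1 0.052 0 0 0 0 0;1 0.058 0 0 0 0 0;1 0.064 0 0 0 0 0;1 0.07 0 0 0 0 0;1 0.076 0 0 0 0 0;1 0.08 0 0 0 0 0;1 0.084 0 0 0 0 0;1 0.088 0 0 0 0 0;1 0.09 0 0 0 0 0",
)

```text
time_s: 5.6
position: [0.5221, -0.023, 0.0507]
tcp_rot: [[0.999, -0.035, -0.013], [-0.035, -0.999, 0.003], [-0.013, -0.002, -1.0]]
force: [-10.9, -0.1, 15.8]
opening: 1.002
grasp_force: 8.8
```

Call:
jog_arm(
  rows="1 0.004 0 0 0 0 0;1 0.008 0 0 0 0 0;1 0.01 0 0 0 0 0;1 0.01 0 0 0 0 0",
)

```text
time_s: 5.93
position: [0.5272, -0.0231, 0.0507]
tcp_rot: [[0.999, -0.035, -0.012], [-0.035, -0.999, 0.003], [-0.012, -0.002, -1.0]]
force: [-9.7, 1.0, 14.7]
opening: 1.001
grasp_force: 8.5
```

Run:
```python
from look import *
s=bot.read_state(); print(s['position'],s['force'],s['moment'],s['qvel'])
p=capture('side'); q=capture('wrist')
a=cv2.resize(p['pixels'][150:290,230:400],(800,658))[:,:,::-1][:600]
save(q,'w2.png'); cv2.imwrite('pics/s2.png',a)
r=spot_point('pack',p); print([(x['point'],x['conf']) for x in r[:1]]); r=spot_point('pack',q); print([(x['point'],x['conf']) for x in r[:1]])
```

```text
[ 0.52724881 -0.02309508  0.05065892] [-9.66994745  0.95261625 14.73811839] [ 0.43893261  1.62762516 -0.00391778] [ 0.02754989 -0.0808787   0.10970453  0.03635592 -0.29205299 -0.03121891]
[([0.5738, -0.0217, 0.0218], 0.79)]
[([0.5713, -0.0227, 0.0129], 0.66)]
```

View pics/s2.png

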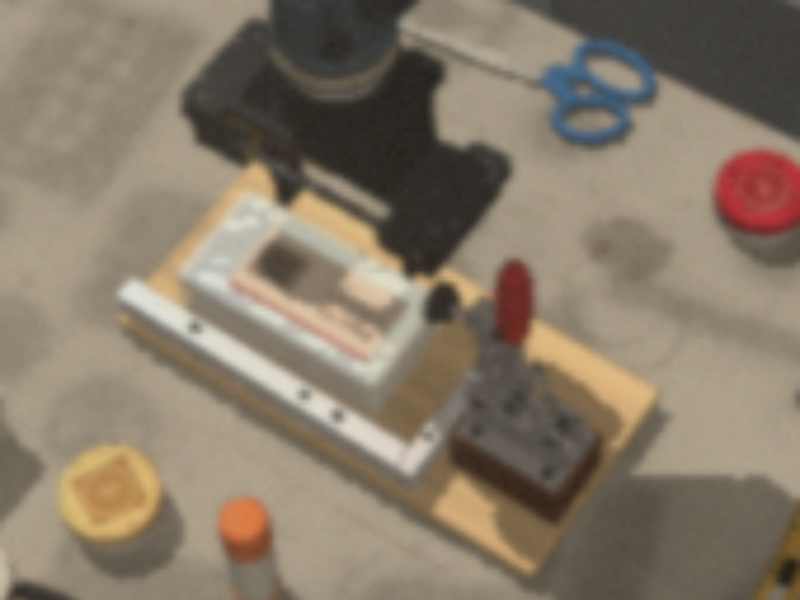

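View pics/w2.png

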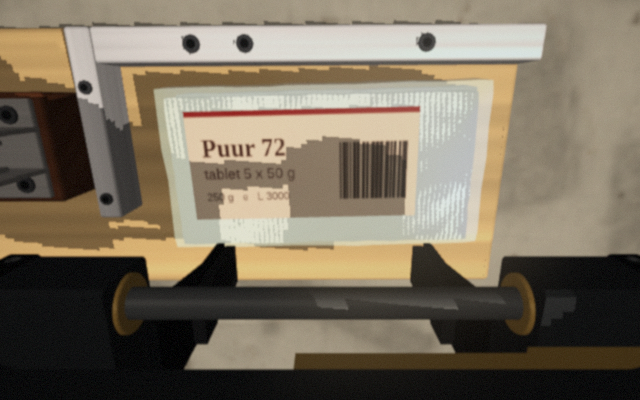

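The side view shows both fingers flat on the pack's near side. The wrist view shows the pack parallel to the fence, with a gap still left. The upward force is unexpected, so I'll raise the tool a little and check it.

Call:
jog_arm(
  rows="1 0 0 -0.006 0 0 0;1 0 0 -0.012 0 0 0;1 0 0 -0.012 0 0 0",
)

```text
time_s: 6.38
position: [0.5344, -0.0249, 0.0566]
tcp_rot: [[0.999, -0.035, 0.003], [-0.035, -0.999, -0.001], [0.003, 0.0, -1.0]]
force: [0.3, -0.0, -0.4]
opening: 1.001
grasp_force: 0.0
```

Call:
jog_arm(
  rows="1 0.004 0 0 0 0 0;1 0.008 0 0 0 0 0;1 0.008 0 0 0 0 0",
)

```text
time_s: 6.63
position: [0.5383, -0.025, 0.0558]
tcp_rot: [[0.999, -0.035, 0.001], [-0.035, -0.999, -0.0], [0.001, 0.0, -1.0]]
force: [0.6, 0.6, -0.1]
opening: 0.997
grasp_force: 0.0
```

Run:
```python
from look import *
s=bot.read_state(); q=capture('wrist'); save(q,'w3.png'); print(s['position'])
for n in ['pack','jig_corner']:
  print(n,[(np.round(x['point'],4),x['conf']) for x in spot_point(n,q)[:1]])
```

```text
[ 0.53826446 -0.02503439  0.05576859]
pack [(array([ 0.5726, -0.0253,  0.0177]), 0.85)]
jig_corner [(array([0.6272, 0.0822, 0.0195]), 0.81)]
```

View pics/w3.png

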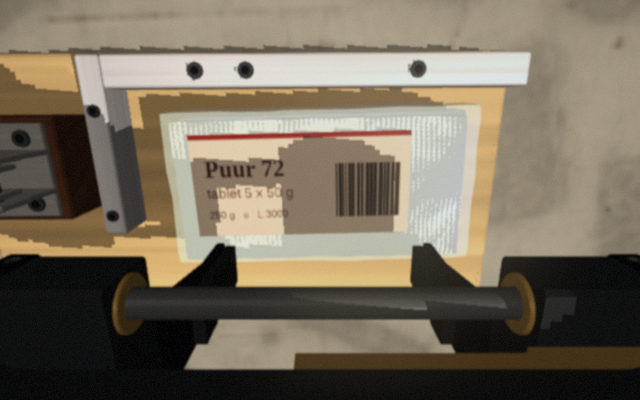

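Run:
```python
from look import *
s=bot.read_state(); q=capture('wrist'); print(q['cx'],q['cy'],s['position'],np.array(q['mount']))
k=ground(q,s,[(161,113),(479,107),(465,257),(179,260)],.062)
print('pack',np.round(k[:,:2],4).tolist(),np.linalg.norm(np.diff(k,axis=0),axis=1))
print('fence',ground(q,s,[(130,89),(500,86)],.042)[:,:2])
R,t=cam(q,s)
for z in (22,10,-6):
  for x in (-9.5,0,9.5):
    X=np.array(s['position'])+np.array(s['tcp_rot'])@np.array([x,44,z])/[1000]*1
    c=R@X+t; print(z,x,np.round([q['cx']+q['fx']*c[0]/c[2],q['cy']+q['fy']*c[1]/c[2]]))
p=capture('side'); a=cv2.resize(p['pixels'][180:250,250:350],(800,560),interpolation=cv2.INTER_CUBIC)[:,:,::-1]; cv2.imwrite('pics/s3.png',a)
```

```text
323.48735502433755 206.27206236816966 [ 0.53724072 -0.02479617  0.05559703] [[-3.99198175e-04 -9.60034205e-01 -2.79882413e-01  7.78125788e-02]
 [ 9.99999916e-01 -4.09056623e-04 -2.31875654e-05  4.46735275e-04]
 [-9.22268986e-05 -2.79882399e-01  9.60034288e-01 -1.73962305e-01]
 [ 0.00000000e+00  0.00000000e+00  0.00000000e+00  1.00000000e+00]]
pack [[0.6131, 0.0462], [0.6106, -0.0985], [0.5365, -0.0978], [0.5401, 0.0489]] [0.14475383 0.07406199 0.14675895]
fence [[ 0.62500925  0.0687264 ]
 [ 0.6198429  -0.11653194]]
22 -9.5 [396. 255.]
22 0 [397. 240.]
22 9.5 [398. 225.]
10 -9.5 [401. 263.]
10 0 [402. 248.]
10 9.5 [403. 232.]
-6 -9.5 [407. 277.]
-6 0 [408. 260.]
-6 9.5 [409. 243.]
```

View pics/s3.png

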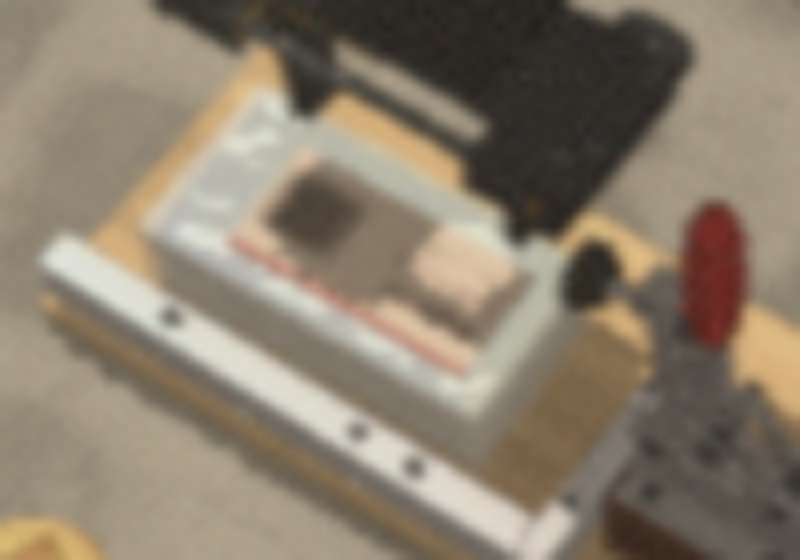

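The side crop shows the open fingertips lying over the pack's near top edge. So when open, the tips sit well behind the stated 22 mm, and they dragged the pack by its top. I'll back off, close the fingers and check where the tips are.

Call:
jog_arm(
  rows="1 0 0 -0.05 0 0 0;1 -0.02 0 -0.06 0 0 0;0 -0.08 0 -0.06 0 0 0;0 -0.13 0 -0.06 0 0 0;0 -0.13 0 -0.06 0 0 0;0 -0.13 0 -0.06 0 0 0;0 -0.13 0 -0.06 0 0 0;0 -0.13 0 -0.06 0 0 0;0 -0.13 0 -0.06 0 0 0;0 -0.13 0 -0.06 0 0 0",
)

```text
time_s: 7.72
position: [0.4732, -0.0227, 0.0858]
tcp_rot: [[0.999, -0.035, 0.001], [-0.035, -0.999, -0.0], [0.001, 0.0, -1.0]]
force: [-0.2, 0.1, -1.1]
opening: 0.478
grasp_force: 0.0
```

Run:
```python
from look import *
s=bot.read_state(); q=capture('wrist'); p=capture('side'); print(s['position'],s['opening'])
a=cv2.resize(p['pixels'][160:250,250:370],(533,400),interpolation=cv2.INTER_CUBIC)
im=np.hstack([cv2.resize(q['pixels'][100:340,240:400],(267,400)),a]); cv2.imwrite('pics/c4.png',im[:,:,::-1])
for c in (p,q): print([(np.round(x['point'],4),x['conf']) for x in spot_point('pack',c)[:1]])
R,t=cam(q,s)
for z in (22,10):
  for x in (-9.5,9.5):
    X=np.array(s['position'])+np.array(s['tcp_rot'])@np.array([x,0,z])/1000
    c=R@X+t; print(z,x,np.round([q['cx']+q['fx']*c[0]/c[2],q['cy']+q['fy']*c[1]/c[2]]))
g=q['pixels'][:,int(q['cx'])-6:int(q['cx'])+6].mean((1,2)); print(np.round(g[180:330:3]).astype(int))
R,t=cam(p,s)
for z in (22,-10):
    X=np.array(s['position'])+np.array(s['tcp_rot'])@np.array([0,0,z])/1000; c=R@X+t; u=np.array([p['cx']+p['fx']*c[0]/c[2],p['cy']+p['fy']*c[1]/c[2]]); print('side crop px',(u-[250,160])*4.44+[267,0])
```

```text
[ 0.47317445 -0.02272823  0.08580905] 0.4776033754213407
[(array([ 0.5751, -0.0248,  0.0172]), 0.95)]
[(array([ 0.5722, -0.0228,  0.0142]), 0.89)]
22 -9.5 [323. 255.]
22 9.5 [323. 225.]
10 -9.5 [323. 263.]
10 9.5 [323. 232.]
[195 194 155 167 162 160 157 151 145 140 140 142 140 137 137 138 138 137
 138 145 149 154 157 160 163 163 165 167 167 166 165 159 160 166 168 155
  46  52  61  69  83  91  88  56  53  51  62 164 166 164]
side crop px [556.01317318 114.25543367]
side crop px [554.99605675  86.87750477]
```

View pics/c4.png

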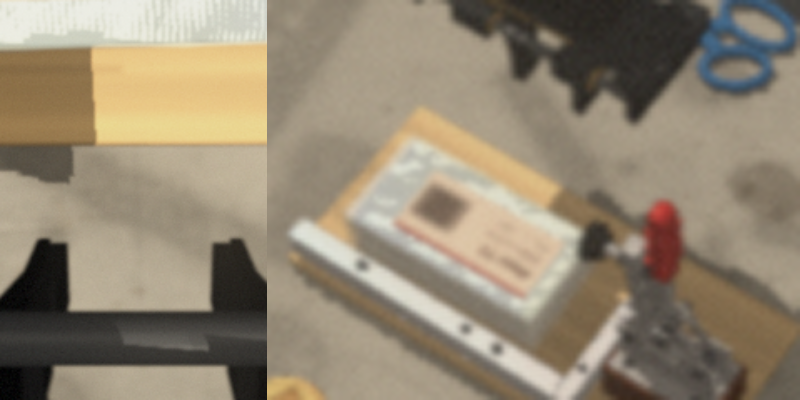

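The half-open fingertips project to row 244 in the wrist view. In the side crop they are at about (553,90). Both put the tips about 10 mm behind the TCP, so I'll work lower.

Call:
jog_arm(
  rows="1 0 0 0.07 0 0 0;1 0 0 0.12 0 0 0;1 0 0 0.128 0 0 0;1 0 0 0.128 0 0 0;1 0 0 0.128 0 0 0;1 0.01 0 0.128 0 0 0;1 0.02 0 0.128 0 0 0;1 0.03 0 0.128 0 0 0;1 0.04 0 0.128 0 0 0;1 0.05 0 0.128 0 0 0;1 0.06 0 0.128 0 0 0;1 0.06 0 0.128 0 0 0",
)

```text
time_s: 8.92
position: [0.5042, -0.0239, 0.0221]
tcp_rot: [[0.999, -0.035, 0.003], [-0.035, -0.999, -0.001], [0.003, 0.001, -1.0]]
force: [-0.2, -0.7, 0.2]
opening: 0.991
grasp_force: 0.0
```

Call:
jog_arm(
  rows="1 0.01 0 0 0 0 0;1 0.02 0 0 0 0 0;1 0.028 0 0 0 0 0;1 0.034 0 0 0 0 0;1 0.04 0 0 0 0 0;1 0.046 0 0 0 0 0;1 0.052 0 0 0 0 0;1 0.056 0 0 0 0 0;1 0.056 0 0 0 0 0",
)

```text
time_s: 9.67
position: [0.5305, -0.0245, 0.0217]
tcp_rot: [[0.999, -0.035, 0.0], [-0.035, -0.999, 0.0], [0.0, -0.0, -1.0]]
force: [-0.5, 0.7, 0.0]
opening: 1.002
grasp_force: 0.4
```

Call:
jog_arm(
  rows="1 0.003 0 0 0 0 0;1 0.006 0 0 0 0 0;1 0.006 0 0 0 0 0",
)

```text
time_s: 9.92
position: [0.533, -0.0247, 0.0217]
tcp_rot: [[0.999, -0.035, -0.001], [-0.035, -0.999, -0.0], [-0.001, 0.0, -1.0]]
force: [-1.2, 0.3, -0.0]
opening: 1.001
grasp_force: 1.1
```

Call:
jog_arm(
  rows="1 0.003 0 0 0 0 0;1 0.006 0 0 0 0 0;1 0.006 0 0 0 0 0",
)

```text
time_s: 10.17
position: [0.533, -0.0246, 0.0217]
tcp_rot: [[0.999, -0.034, -0.007], [-0.034, -0.999, 0.001], [-0.007, -0.0, -1.0]]
force: [-6.5, -1.9, 4.1]
opening: 1.002
grasp_force: 3.6
```

The pack is home against the fence: it stalled with 6.5 N. Next I'll move to the right end with the tool turned 90°.

Call:
jog_arm(
  rows="1 -0.04 0 0 0 0 0;1 -0.05 0 -0.07 0 0 0;0.3 -0.05 0.05 -0.15 0 0 -0.1;0.3 -0.03 0.12 -0.2 0 0 -0.3;0.3 0.05 0.2 -0.2 0 0 -0.5;0.3 0.103 0.216 -0.2 0 0 -0.7;0.3 0.103 0.216 -0.2 0 0 -0.9;0.3 0.103 0.216 -0.2 0 0 -1;0.3 0.103 0.216 -0.2 0 0 -1;0.3 0.103 0.216 -0.2 0 0 -1;0.3 0.103 0.216 -0.2 0 0 -1",
)

```text
time_s: 11.08
position: [0.5847, -0.1348, 0.122]
tcp_rot: [[0.733, 0.68, 0.002], [0.68, -0.733, -0.0], [0.001, 0.002, -1.0]]
force: [0.2, -1.5, 0.5]
opening: 0.403
grasp_force: 0.0
```

Call:
jog_arm(
  rows="0.3 0 0 0 0 0 -0.2;0.3 0 0 0 0 0 -0.4;0.3 0 0 0.04 0 0 -0.6;0.3 0 0 0.08 0 0 -0.8;0.3 0 0 0.1 0 0 -1;0.3 0 0 0.1 0 0 -1;0.3 0 0 0.1 0 0 -1;0.3 0 0 0.1 0 0 -1;0.3 0 0 0.1 0 0 -1",
)

```text
time_s: 11.83
position: [0.5843, -0.1345, 0.072]
tcp_rot: [[0.038, 0.999, 0.001], [0.999, -0.038, -0.0], [-0.0, 0.001, -1.0]]
force: [-0.9, 0.2, -0.7]
opening: 0.298
grasp_force: 0.0
```

Run:
```python
from look import *
s=bot.read_state(); p=capture('side'); q=capture('wrist'); print(s['position'],s['tcp_rot'],s['opening'],s['joint_positions'],bot.read_state()['time_s'])
O=np.array([.570,.026]);a=np.radians(-1.9);R=np.array([[np.cos(a),-np.sin(a)],[np.sin(a),np.cos(a)]])
print('tcp local',R.T@(np.array(s['position'])[:2]-O))
for c in (p,q): 
  for n in ('pack','jig_corner'):
    for x in spot_point(n,c)[:1]: print(n,np.round(x['point'],4),x['conf'],R.T@(x['point'][:2]-O))
```

```text
[ 0.58433347 -0.13452807  0.07200416] [[ 3.75035810e-02  9.99295978e-01  1.01472353e-03]
 [ 9.99296445e-01 -3.75032444e-02 -3.48686739e-04]
 [-3.10385831e-04  1.02708662e-03 -9.99999424e-01]] 0.29804898870117846 [-2.36356720e+01  3.88003805e+01  9.22493836e+01  6.64533751e-03
  4.88889641e+01 -2.14907468e+01] 11.9333
tcp local [ 0.01964793 -0.15996459]
pack [ 0.5823 -0.0277  0.0188] 0.8 [ 0.01407367 -0.05326267]
jig_corner [0.6271 0.0812 0.0169] 0.96 [0.05523844 0.05706281]
pack [ 0.5812 -0.0241  0.0154] 0.98 [ 0.01285492 -0.04970112]
```

Call:
jog_arm(
  rows="0.3 0 -0.008 0.07 0 0 0;0.3 0 -0.008 0.1 0 0 0;0.3 0 -0.008 0.1 0 0 0;0.3 0.01 -0.008 0.1 0 0 0;0.3 0.02 -0.008 0.1 0 0 0;0.3 0.03 -0.008 0.1 0 0 0;0.3 0.04 -0.008 0.1 0 0 0;0.3 0.047 -0.008 0.1 0 0 0;0.3 0.054 -0.008 0.1 0 0 0;0.3 0.061 -0.008 0.1 0 0 0;0.3 0.068 -0.008 0.1 0 0 0;0.3 0.075 -0.008 0.1 0 0 0;0.3 0.082 -0.008 0.1 0 0 0;0.3 0.089 -0.008 0.1 0 0 0;0.3 0.095 -0.008 0.1 0 0 0;0.3 0.1 -0.008 0.1 0 0 0;0.3 0.104 -0.008 0.1 0 0 0;0.3 0.104 -0.008 0.1 0 0 0",
)

```text
time_s: 13.63
position: [0.5817, -0.0817, 0.0217]
tcp_rot: [[0.035, 0.999, -0.0], [0.999, -0.035, 0.001], [0.001, -0.0, -1.0]]
force: [0.0, -1.4, -0.2]
opening: 0.298
grasp_force: 0.7
```

Call:
jog_arm(
  rows="0.3 0.003 0 0 0 0 0;0.3 0.006 0 0 0 0 0;0.3 0.006 0 0 0 0 0",
)

```text
time_s: 13.88
position: [0.5816, -0.079, 0.0217]
tcp_rot: [[0.035, 0.999, -0.0], [0.999, -0.035, 0.001], [0.0, -0.0, -1.0]]
force: [0.7, -1.3, 1.7]
opening: 0.3
grasp_force: 0.8
```

Call:
jog_arm(
  rows="0.3 0.003 0 0 0 0 0;0.3 0.006 0 0 0 0 0;0.3 0.006 0 0 0 0 0",
)

```text
time_s: 14.13
position: [0.5827, -0.0788, 0.0219]
tcp_rot: [[0.033, 0.999, 0.001], [0.999, -0.033, -0.004], [-0.004, 0.002, -1.0]]
force: [-0.2, -9.8, -0.4]
opening: 0.299
grasp_force: 4.8
```

Call:
jog_arm(
  rows="0.3 -0.04 0 0 0 0 0;0.3 -0.05 0 -0.05 0 0 0;0 -0.05 0 -0.13 0 0 0;0 -0.02 0 -0.21 0 0 0;0 0.04 0 -0.29 0 0 0;0 0.04 0 -0.37 0 0 0;0 0.04 0 -0.46 0 0 0;0 0.04 0 -0.46 0 0 0;0 0.04 0 -0.46 0 0 0;0 0.04 0 -0.46 0 0 0",
)

```text
time_s: 14.97
position: [0.5818, -0.0557, 0.2513]
tcp_rot: [[0.035, 0.999, -0.001], [0.999, -0.035, 0.001], [0.001, -0.001, -1.0]]
force: [0.3, 0.2, -0.2]
opening: 0.007
grasp_force: 0.0
```

Run:
```python
from look import *
s=bot.read_state(); q=capture('wrist'); p=capture('side'); print(s['position'],s['tcp_rot'][0],s['opening'])
O=np.array([.570,.026]);a=np.radians(-1.9);R=np.array([[np.cos(a),-np.sin(a)],[np.sin(a),np.cos(a)]])
for c in (p,q): 
  for n in ('pack','jig_corner','handle_end','handle_pivot','clamp_foot'):
    for x in spot_point(n,c)[:1]: print(n,np.round(x['point'],4),x['conf'],np.round(R.T@(x['point'][:2]-O),4))
im=np.hstack([q['pixels'],cv2.resize(p['pixels'][170:270,240:380],(160,114)).repeat(1,0) if 0 else np.zeros((400,0,3),np.uint8)]); save({'pixels':im},'w5.png')
```

```text
[ 0.58181284 -0.05568263  0.2513415 ] [ 0.03498338  0.99938728 -0.00110917] 0.006849739965977258
pack [0.5819 0.0074 0.0176] 0.88 [ 0.0125 -0.0182]
jig_corner [0.6278 0.082  0.015 ] 0.74 [0.0559 0.0579]
handle_end [0.5868 0.1274 0.229 ] 0.67 [0.0134 0.1019]
handle_pivot [0.5905 0.1351 0.0997] 0.67 [0.0169 0.1097]
clamp_foot [0.5838 0.0762 0.1519] 0.56 [0.0121 0.0506]
pack [0.5815 0.0083 0.0162] 0.81 [ 0.0121 -0.0173]
jig_corner [0.6277 0.0854 0.0185] 0.85 [0.0557 0.0613]
handle_pivot [0.6243 0.0868 0.0195] 0.39 [0.0523 0.0626]
clamp_foot [0.5847 0.0723 0.1503] 0.94 [0.0132 0.0468]
```

View pics/w5.png

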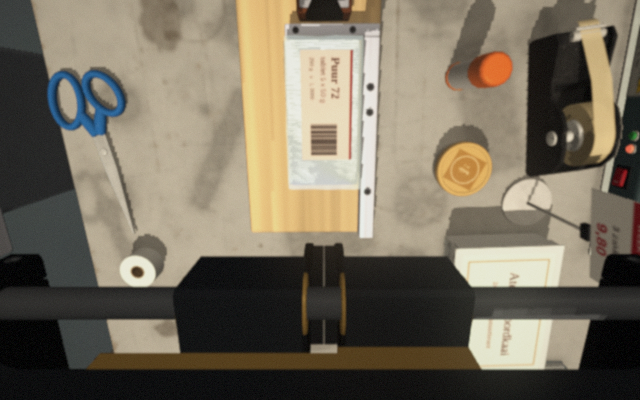

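The wrist view shows the pack's right edge (col 358) flush along the fence (col 361), and its top end at the stop (row 38). I'll check the gap in numbers.

Run:
```python
from look import *
s=bot.read_state(); q=capture('wrist')
a=np.radians(-1.9);R=np.array([[np.cos(a),-np.sin(a)],[np.sin(a),np.cos(a)]])
O=np.array([.570,.026])
f=lambda uv,z: np.round((ground(q,s,uv,z)[:,:2]-O)@R,4).tolist()
g=q['pixels'].astype(int)
for r in (70,100,130,160): print(r,[g[r,c].sum()//3 for c in range(280,296)],[tuple(g[r,c]) for c in range(354,366,2)])
print('pack left',f([(286,60),(289,180)],.062)); print('pack right',f([(364,60),(358,180)],.062))
print('fence inner',f([(365,60),(361,180)],.042)); print('fence outer',f([(379,60),(374,200)],.042))
print('board left',f([(241,60),(250,200)],.018))
```

```text
70 [np.int64(179), np.int64(178), np.int64(176), np.int64(185), np.int64(204), np.int64(217), np.int64(227), np.int64(230), np.int64(231), np.int64(232), np.int64(231), np.int64(231), np.int64(230), np.int64(231), np.int64(229), np.int64(227)] [(np.int64(224), np.int64(227), np.int64(214)), (np.int64(216), np.int64(219), np.int64(206)), (np.int64(199), np.int64(200), np.int64(183)), (np.int64(182), np.int64(184), np.int64(168)), (np.int64(170), np.int64(165), np.int64(157)), (np.int64(229), np.int64(225), np.int64(216))]
100 [np.int64(181), np.int64(181), np.int64(179), np.int64(184), np.int64(192), np.int64(205), np.int64(220), np.int64(229), np.int64(230), np.int64(232), np.int64(231), np.int64(231), np.int64(231), np.int64(232), np.int64(233), np.int64(233)] [(np.int64(223), np.int64(225), np.int64(211)), (np.int64(219), np.int64(221), np.int64(206)), (np.int64(195), np.int64(196), np.int64(177)), (np.int64(172), np.int64(175), np.int64(159)), (np.int64(147), np.int64(142), np.int64(134)), (np.int64(224), np.int64(220), np.int64(212))]
130 [np.int64(182), np.int64(181), np.int64(1
[... 560 characters left out ...]
), np.int64(182), np.int64(195), np.int64(214), np.int64(217), np.int64(217), np.int64(218), np.int64(210), np.int64(207), np.int64(210), np.int64(210), np.int64(211)] [(np.int64(228), np.int64(228), np.int64(214)), (np.int64(209), np.int64(211), np.int64(194)), (np.int64(187), np.int64(186), np.int64(167)), (np.int64(185), np.int64(184), np.int64(171)), (np.int64(233), np.int64(233), np.int64(229)), (np.int64(235), np.int64(233), np.int64(229))]
pack left [[-0.0191, 0.0334], [-0.0197, -0.0831]]
pack right [[0.0551, 0.0332], [0.0523, -0.0833]]
fence inner [[0.0583, 0.0353], [0.0576, -0.0875]]
fence outer [[0.0723, 0.0353], [0.0727, -0.1104]]
board left [[-0.0714, 0.0382], [-0.0711, -0.1166]]
```

Call:
jog_arm(
  rows="0 0.05 -0.08 0 0 0 0;0 0.103 -0.154 0.05 0 0 0;0 0.103 -0.154 0.13 0 0 0;0 0.103 -0.154 0.21 0 0 0;0 0.103 -0.154 0.29 0 0 0;0 0.103 -0.154 0.37 0 0 0;0 0.103 -0.154 0.43 0 0 0;0 0.103 -0.154 0.452 0 0 0;0 0.103 -0.154 0.452 0 0 0;0 0.103 -0.154 0.452 0 0 0;0 0.103 -0.146 0.452 0 0 0;0 0.103 -0.138 0.452 0 0 0;0 0.103 -0.13 0.452 0 0 0;0 0.103 -0.122 0.452 0 0 0;0 0.103 -0.118 0.452 0 0 0;0 0.103 -0.115 0.452 0 0 0;0 0.103 -0.115 0.452 0 0 0",
)

```text
time_s: 17.03
position: [0.5276, -0.003, 0.0261]
tcp_rot: [[0.035, 0.999, 0.001], [0.999, -0.035, -0.0], [-0.0, 0.001, -1.0]]
force: [-0.4, 0.5, 0.8]
opening: 0.005
grasp_force: 0.0
```

Call:
jog_arm(
  rows="0 0 0.004 0 0 0 0;0 0 0.006 0 0 0 0;0 0 0.006 0 0 0 0",
)

```text
time_s: 17.28
position: [0.5302, -0.0031, 0.0258]
tcp_rot: [[0.035, 0.999, 0.0], [0.999, -0.035, -0.0], [-0.0, 0.0, -1.0]]
force: [0.6, 0.0, -0.7]
opening: 0.002
grasp_force: 0.0
```

Call:
jog_arm(
  rows="0 0 0.004 0 0 0 0;0 0 0.007 0 0 0 0;0 0 0.007 0 0 0 0",
)

```text
time_s: 17.53
position: [0.534, -0.0033, 0.0259]
tcp_rot: [[0.035, 0.999, 0.001], [0.999, -0.035, -0.0], [-0.0, 0.001, -1.0]]
force: [0.3, -0.3, -0.4]
opening: 0.007
grasp_force: 0.0
```

Call:
jog_arm(
  rows="0 0 0.004 0 0 0 0;0 0 0.007 0 0 0 0;0 0 0.007 0 0 0 0",
)

```text
time_s: 17.78
position: [0.535, -0.0031, 0.0257]
tcp_rot: [[0.035, 0.999, -0.004], [0.999, -0.035, 0.0], [0.0, -0.004, -1.0]]
force: [-4.8, -0.2, 3.2]
opening: 0.001
grasp_force: 2.5
```

The pack is home again, with the same stall position. Now to the handle.

Call:
jog_arm(
  rows="0 0 -0.04 0 0 0 0;0 0 -0.045 -0.05 0 0 0;0 0 -0.045 -0.13 0 0 0;0 0 -0.045 -0.21 0 0 0;0 0 -0.045 -0.29 0 0 0;0 0 -0.045 -0.37 0 0 0;0 0 -0.045 -0.45 0 0 0;0 0 -0.045 -0.53 0 0 0;0 0.05 0 -0.549 0 0 0;0 0.12 0.05 -0.549 0 0 0;0 0.19 0.089 -0.549 0 0 0;0 0.204 0.089 -0.549 0 0 0;0 0.204 0.089 -0.549 0 0 0;0 0.204 0.089 -0.549 0 0 0;0 0.204 0.089 -0.549 0 0 0",
)

```text
time_s: 19.03
position: [0.5843, 0.0962, 0.3]
tcp_rot: [[0.036, 0.999, -0.001], [0.999, -0.036, -0.001], [-0.001, -0.001, -1.0]]
force: [0.5, -0.2, 1.0]
opening: 0.005
grasp_force: 0.0
```

Run:
```python
from look import *
s=bot.read_state(); p=capture('side'); c=capture('scene'); print(s['position'],s['tcp_rot'][0],s['opening'])
O=np.array([.570,.026]);a=np.radians(-1.9);R=np.array([[np.cos(a),-np.sin(a)],[np.sin(a),np.cos(a)]])
for q in (p,c):
  for n in ('handle_end','handle_pivot','clamp_foot','pack'):
    for x in spot_point(n,q)[:1]: print(n,np.round(x['point'],4),x['conf'],np.round(R.T@(x['point'][:2]-O),4))
print('local',R.T@(np.array(s['position'])[:2]-O))
```

```text
[0.58426489 0.09616169 0.29998408] [ 0.03573254  0.99936085 -0.00103715] 0.005461910262952073
handle_end [0.5858 0.1261 0.2301] 0.71 [0.0125 0.1006]
handle_pivot [0.5906 0.1343 0.097 ] 0.52 [0.017  0.1089]
clamp_foot [0.5855 0.0746 0.1511] 0.61 [0.0139 0.0491]
pack [0.5819 0.008  0.0167] 0.69 [ 0.0125 -0.0176]
handle_end [0.5859 0.1259 0.2351] 0.49 [0.0126 0.1004]
handle_pivot [0.5871 0.1349 0.0965] 0.47 [0.0135 0.1094]
clamp_foot [0.5799 0.0786 0.1519] 0.41 [0.0082 0.0529]
pack [0.5836 0.0106 0.0189] 0.54 [ 0.0141 -0.0149]
local [0.01193082 0.07059607]
```

Call:
jog_arm(
  rows="0 0 0 0.06 0 0 0;0 0 0 0.12 0 0 0;0 0 0 0.18 0 0 0;0 0 0 0.21 0 0 0;0 0 0 0.21 0 0 0;0 0 0 0.21 0 0 0",
)

```text
time_s: 20.03
position: [0.5848, 0.0971, 0.1948]
tcp_rot: [[0.035, 0.999, -0.002], [0.999, -0.035, 0.0], [0.0, -0.002, -1.0]]
force: [0.0, 0.1, 0.9]
opening: 0.008
grasp_force: 0.0
```

Call:
jog_arm(
  rows="0 0.01 0 0 0 0 0;0 0.02 0 0 0 0 0;0 0.03 0 0 0 0 0;0 0.04 0 0 0 0 0;0 0.05 0 0 0 0 0;0 0.06 0 -0.002 0 0 0;0 0.07 0 -0.004 0 0 0;0 0.08 0 -0.006 0 0 0;0 0.091 0 -0.008 0 0 0;0 0.091 0 -0.008 0 0 0",
)

```text
time_s: 20.87
position: [0.5865, 0.1438, 0.1994]
tcp_rot: [[0.034, 0.999, -0.0], [0.999, -0.034, 0.001], [0.001, -0.0, -1.0]]
force: [-0.9, -1.2, 0.4]
opening: 0.01
grasp_force: 0.4
```

Run:
```python
from look import *
s=bot.read_state(); p=capture('side')
O=np.array([.570,.026]);a=np.radians(-1.9);R=np.array([[np.cos(a),-np.sin(a)],[np.sin(a),np.cos(a)]])
for q in (p,):
  for n in ('handle_end','handle_pivot','clamp_foot'):
    for x in spot_point(n,q)[:2]: print(n,np.round(x['point'],4),x['conf'],np.round(R.T@(x['point'][:2]-O),4))
print('local',R.T@(np.array(s['position'])[:2]-O),s['position'][2])
```

```text
handle_end [0.5876 0.1705 0.2302] 0.55 [0.0128 0.145 ]
handle_pivot [0.5865 0.1322 0.1048] 0.49 [0.013  0.1067]
clamp_foot [0.34   0.1712 0.0032] 0.53 [-0.2347  0.1375]
local [0.01254062 0.11823697] 0.19940984275122822
```

Call:
jog_arm(
  rows="0 0.014 0 0.003 0 0 0;0 0.028 0 0.007 0 0 0;0 0.043 0 0.013 0 0 0;0 0.057 0 0.02 0 0 0;0 0.069 0 0.031 0 0 0;0 0.081 0 0.043 0 0 0;0 0.092 0 0.055 0 0 0;0 0.102 0 0.066 0 0 0;0 0.109 0 0.082 0 0 0;0 0.115 0 0.098 0 0 0;0 0.121 0 0.115 0 0 0;0 0.126 0 0.131 0 0 0;0 0.126 0 0.131 0 0 0",
)

```text
time_s: 22.15
position: [0.5883, 0.2062, 0.1319]
tcp_rot: [[0.035, 0.999, -0.002], [0.999, -0.035, 0.001], [0.001, -0.002, -1.0]]
force: [0.5, -0.2, 2.5]
opening: 0.007
grasp_force: 1.0
```

Run:
```python
from look import *
s=bot.read_state(); p=capture('side')
O=np.array([.570,.026]);a=np.radians(-1.9);R=np.array([[np.cos(a),-np.sin(a)],[np.sin(a),np.cos(a)]])
for q in (p,):
  for n in ('handle_end','handle_pivot','clamp_foot'):
    for x in spot_point(n,q)[:2]: print(n,np.round(x['point'],4),x['conf'],np.round(R.T@(x['point'][:2]-O),4))
print('local',R.T@(np.array(s['position'])[:2]-O),s['position'][2],s['force'])
```

```text
handle_end [0.593  0.2365 0.1424] 0.7 [0.016  0.2111]
handle_pivot [0.5884 0.1071 0.1113] 0.57 [0.0157 0.0817]
clamp_foot [0.5843 0.0395 0.0609] 0.38 [0.0138 0.014 ]
local [0.01234702 0.18073102] 0.1319337300794493 [ 0.49962498 -0.22557433  2.51619193]
```

Call:
jog_arm(
  rows="0 0.001 0 0.01 0 0 0;0 0.001 0 0.02 0 0 0;0 0.001 0 0.03 0 0 0;0 0.001 0 0.04 0 0 0;0 0 0 0.048 0 0 0;0 0 0 0.056 0 0 0;0 0 0 0.064 0 0 0;0 0 0 0.07 0 0 0;0 0 0 0.074 0 0 0;0 0 0 0.074 0 0 0",
)

```text
time_s: 23.18
position: [0.5885, 0.2054, 0.0962]
tcp_rot: [[0.035, 0.999, -0.001], [0.999, -0.035, -0.0], [-0.0, -0.001, -1.0]]
force: [0.6, 0.3, 0.1]
opening: 0.005
grasp_force: 0.0
```

Run:
```python
from look import *
s=bot.read_state(); p=capture('side')
for n in ('handle_end','handle_pivot','clamp_foot'):
    for x in spot_point(n,p)[:1]: print(n,np.round(x['point'],4),x['conf'])
print(s['position'],s['force'])
```

```text
handle_end [0.5914 0.24   0.0929] 0.61
handle_pivot [0.5865 0.1055 0.11  ] 0.67
clamp_foot [0.585  0.0385 0.061 ] 0.54
[0.58847154 0.20541118 0.09618344] [0.61201599 0.27046795 0.13422324]
```

The handle has snapped down: its end is at z ≈ 0.093 and the contact force is zero. I'll retreat straight up and check.

Call:
jog_arm(
  rows="0 0 0 -0.06 0 0 0;0 0 0 -0.14 0 0 0;0 0 0 -0.22 0 0 0;0 0 0 -0.3 0 0 0;0 0 0 -0.36 0 0 0;0 0 0 -0.36 0 0 0;0 0 0 -0.36 0 0 0;0 0 0 -0.36 0 0 0;0 0 0 -0.36 0 0 0",
)

```text
time_s: 24.13
position: [0.5876, 0.2053, 0.275]
tcp_rot: [[0.035, 0.999, -0.004], [0.999, -0.035, -0.001], [-0.001, -0.004, -1.0]]
force: [0.4, -0.6, 0.2]
opening: 0.004
grasp_force: 0.0
```

Run:
```python
from look import *
s=bot.read_state()
for cn in ('side','scene'):
  p=capture(cn)
  for n in ('handle_end','handle_pivot','clamp_foot','pack','jig_corner'):
    for x in spot_point(n,p)[:1]: print(cn,n,np.round(x['point'],4),x['conf'])
print(s['position'],s['force'],s['time_s'])
```

```text
side handle_end [0.5922 0.2427 0.0921] 0.7
side handle_pivot [0.5883 0.1042 0.1084] 0.78
side clamp_foot [0.5885 0.042  0.0632] 0.52
side pack [0.5824 0.0112 0.0171] 0.66
side jig_corner [0.6292 0.0799 0.0193] 0.85
scene handle_pivot [0.585  0.1085 0.1068] 0.53
scene jig_corner [0.5856 0.2406 0.0952] 0.42
[0.58755829 0.20530242 0.2750172 ] [ 0.36384036 -0.6298594   0.23711225] 24.1333
```

```bash
python3 -c "
from rig import bot
print(bot.hand_in())"
```

```text
the job is handed in; nothing more can be done
None
```

I handed the job in at about 24 s. The pack sits against the fence and end stop, the clamp handle has snapped over and stays down with the foot at the pack's top, and the arm is clear. I couldn't measure the foot's force on the pack, and the hand-in returned no verdict.

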